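# Reload the slide dispenser with the full box

## Task

Reload the slide dispenser: take the spent box out of its cradle, lift each of the closed red boxes lying on the bench, all alike, to feel which one is full (clearly the heaviest), lay that one flat in the cradle, and lay the spent box and every other empty box flat inside the grey tray, none stacked on another. With the full box in the cradle, and not before, swing the dispenser's sprung lever all the way to its stop and let it spring back home, two times over, to feed the first slide; never set one of the empty boxes from the bench in the cradle, and leave the other things on the bench where they are.

Things in the scene. Friction and masses are not known exactly. Their poses are not given: they have to be found in the camera images.
- box_1_mid (a point): closed red card box, 58 (its x) x 96 (its y) x 28 mm high, all alike; this point is its centre, 14 mm above its underside, z up. Grasp across the 58 mm width. One box is full and weighs about 0.4 kg, the others are empty, about 0.1 kg each; only lifting tells which. May be absent.
- box_2_mid (a point): closed red card box, 58 (its x) x 96 (its y) x 28 mm high, all alike; this point is its centre, 14 mm above its underside, z up. Grasp across the 58 mm width. One box is full and weighs about 0.4 kg, the others are empty, about 0.1 kg each; only lifting tells which. May be absent.
- box_3_mid (a point): closed red card box, 58 (its x) x 96 (its y) x 28 mm high, all alike; this point is its centre, 14 mm above its underside, z up. Grasp across the 58 mm width. One box is full and weighs about 0.4 kg, the others are empty, about 0.1 kg each; only lifting tells which. May be absent.
- box_4_mid (a point): closed red card box, 58 (its x) x 96 (its y) x 28 mm high, all alike; this point is its centre, 14 mm above its underside, z up. Grasp across the 58 mm width. One box is full and weighs about 0.4 kg, the others are empty, about 0.1 kg each; only lifting tells which. May be absent.
- spent_box_mid (a point): the spent box: as the others, empty, about 0.1 kg; at the start it lies in the dispenser's cradle. This point is its centre, 14 mm above its underside.
- cradle (a point): centre of the cradle's floor, 22 mm above the bench; z up, y along a seated box's length (either way round). The dispenser's fixed grey base, 100 x 192 mm, is centred 35 mm along -y. White lips 10 mm high stand across the ends and at the corners, the middle 60 mm of the long sides is open for fingers. Room between lips 68 x 106 mm; a seated box's centre is 14 mm above this point.
- lever_pivot (a point): point on the upright axis of the dispenser's advance lever, 40 mm above the bench and 95 mm along -y of the cradle's frame from the cradle centre; axes as the cradle's. A blue gear housing, 34 mm high, lies beneath.
- lever_post (a point): middle of the black upright post at the lever's free end, 62 mm above the bench. The post is 12 mm thick, from 42 to 82 mm above the bench, 65 mm from the pivot. Push it sideways with shut fingers, or take it between them.
- advance_lever (a joint): swing of the lever, rad: 0 at rest, 1.0 at its stop. At rest the arm points to the cradle frame's -x, turned 0.49 rad towards its +y; the joint grows counterclockwise seen from above, the post travelling some 62 mm towards the cradle's -y. A spring drives it home: 0.6 N at the post at rest, 3.7 N at the stop.
- tray_in (a point): centre of the inner floor of the shallow grey returns tray, fixed to the bench, floor 4 mm above the bench; z up. Inside it is 180 mm (x) x 222 mm (y), its walls rise 11 mm above its floor. Four boxes fit with their 96 mm length along y, centred at x = -48 and 48 mm, y = -53 and 53 mm.
- cover_box_mid (a point): small white card box of cover glasses, 30 x 50 x 14 mm; point 8 mm above its underside. A bystander: leave it where it is.
- timer_mid (a point): white bench timer with three keys, 62 x 62 x 19 mm; point 8 mm above its underside. A bystander: leave it where it is.
- dish_mid (a point): petri dish, 60 mm across, 16 mm high; point 8 mm above its underside. A bystander: leave it where it is.

How it is judged:
On the way, in this order (a step that is already met when the one before it is completed fails the run):
1. the spent box is out of the cradle (horizontal distance between spent_box_mid and cradle above 0.08 m), for 0.2 s.
2. the full box lies flat between the lips of the cradle (horizontal distance between box_3_mid and cradle below 0.01 m and z of box_3_mid in the frame of cradle between 0.008 and 0.019 m and angle between box_3_mid's own z axis and vertical below 0.1 rad and angle between the y axis of box_3_mid and the y axis of cradle, either way round below 0.15 rad), for 0.3 s.
3. the lever is swung to its stop with the full box in the cradle (all of step 2 and value of joint advance_lever above 0.92 rad), for 0.05 s.
4. the lever has sprung back home (all of step 2 and value of joint advance_lever below 0.08 rad), for 0.2 s.
5. the lever is swung to its stop a second time (all of step 3), for 0.05 s.
6. the lever has sprung back home again (all of step 4), for 0.2 s.
At the end, for the whole second after the job is handed in: The full box lies flat in the cradle (centre within 10 mm of the cradle's, no more than 5 mm high, tilt under 0.1 rad), the lever is back home (under 0.08 rad), and the spent box and every other empty box lie flat on the tray's floor (no more than 6 mm high, tilt under 0.1 rad), none stacked (all of step 6 and x of box_1_mid in the frame of tray_in between -0.09 and 0.09 m and y of box_1_mid in the frame of tray_in between -0.111 and 0.111 m and z of box_1_mid in the frame of tray_in between 0.005 and 0.02 m and angle between each of box_1_mid, box_2_mid, box_4_mid, spent_box_mid's own z axis and vertical below 0.1 rad and x of box_2_mid in the frame of tray_in between -0.09 and 0.09 m and y of box_2_mid in the frame of tray_in between -0.111 and 0.111 m and z of box_2_mid in the frame of tray_in between 0.005 and 0.02 m and x of box_4_mid in the frame of tray_in between -0.09 and 0.09 m and y of box_4_mid in the frame of tray_in between -0.111 and 0.111 m and z of box_4_mid in the frame of tray_in between 0.005 and 0.02 m and x of spent_box_mid in the frame of tray_in between -0.09 and 0.09 m and y of spent_box_mid in the frame of tray_in between -0.111 and 0.111 m and z of spent_box_mid in the frame of tray_in between 0.005 and 0.02 m); the robot touches nothing.
It fails at once if an empty box from the bench is set in the cradle ((horizontal distance between box_1_mid and cradle below 0.02 m and z of box_1_mid in the frame of cradle below 0.025 m) or (horizontal distance between box_2_mid and cradle below 0.02 m and z of box_2_mid in the frame of cradle below 0.025 m) or (horizontal distance between box_4_mid and cradle below 0.02 m and z of box_4_mid in the frame of cradle below 0.025 m)).
It fails at once if the lever is swung while the full box is not in the cradle (value of joint advance_lever above 0.6 rad and horizontal distance between box_3_mid and cradle above 0.05 m).
It fails at once if a bystander is moved by more than 30 mm (distance of any of cover_box_mid, timer_mid, dish_mid from where it was at the start of the episode above 0.03 m).
Of box_1, box_2, box_4 only 2 to 3 are there at a start; the rules pass over those that are not, and their reading is None.
At some moment in a run one of box_1, box_2, box_3, box_4 may be knocked a few centimetres aside while the robot is not near it.
Once in a run the grip may slacken for a moment while it holds something.
It also fails if it takes over 210 s, if anything falls off the work surface, if the arm or the gripper's body presses on something with over 40 N, if the wrist force passes 120 N, or if a joint passes its speed limit or range.

## Robot

A 6-joint arm with a two-finger parallel gripper is mounted at the origin on a cart in front of the work surface, level with it; the furniture and walls round the work are solid. World frame = base frame: x ahead of the robot, y to its left, z up, the work surface at z = 0. Lengths are in m, angles in rad, forces in N, time in s.
With the tool pointing down it reaches from about 0.15 to 0.775 m from the base axis. Payload 6.1 kg.
Tool frame: the origin (TCP) lies between the finger pads; the fingertips stand 25 mm ahead of it and the grasp point (between the pads) lies 6 mm ahead of it; z points along the fingers, y is the line along which they close (so a half turn about z gives the same grasp; the last joint's range is limited). The gripper opens to 85 mm and grips with 20 to 120 N. Pads are 22 mm wide; open, the fingers measure 114 mm over their backs; the gripper's body (76 mm by 85 mm) begins 54 mm behind the grasp point. The pads swing forward as they close: fully open they stand 13 mm farther back than shut.
Start: joints at [-1.247, 0.126, -0.04, 1.405, 0, 1.571], TCP at [0.167, -0.498, 0.256] pointing down, gripper open.
Joint ranges: [-2.72, 2.72], [-0.95, 1.95], [-1.27, 1.35], [-1.78, 2.02], [-1.46, 1.47], [-3.14, 3.14]. Speed limits (rad/s): [2.39, 2.39, 3.01, 3.14, 3.14, 3.14].

## Interface

Orientations are given as a unit quaternion [x, y, z, w].
In Python, from plant import observe, read_camera, job_done gives the robot as it stands.
- The arm moves only by the tool arm_command, never from a script. Its argument "rows" is one flat list of numbers, 5 for each row, row after row: the shift along the world's x, y, z in cm, then the turn about the world's z in degrees, then the gripper's target within -1 to 1 (shut at 1, half-way at 0, fully open at -1). A call has 1 to 20 rows; each row is the pose to reach, as a shift and turn from the pose commanded when the call began; what a row does not reach only later rows make up. A row lasts 1/12 s, in which the tool goes at most 41.7 mm and 7.16 degrees, less where a joint would pass 70% of its speed; a pose out of reach is approached as far as the arm can. A call with a gripper value outside its range is refused whole. The fingers move at their own pace and stop on an object; "force" is the grip in N (left out, the last holds). Time passes only in rows, so rows that repeat a pose let the fingers close. It gives the time, the measured TCP pose, the force, the opening and the grip force at its end, in the units of the state.
- observe(): the state, without advancing time (a new reading comes with each control period).
- read_camera(name): name is "side" or "top" or "wrist"; returns a dict with "frame" (480x640x3 uint8, red, green, blue), "fx", "fy", "cx", "cy" (pixels), "camera_from_world" (4x4, takes a point from world to camera coordinates). Camera axes: x right, y up, looking along -z (the intrinsics and any distortion apply to the point x, -y, -z); pixel columns grow to the right and rows downward; lengths in m; the calibration is good to about 2 mm. A picture is of the moment at which its call begins. There is no depth.
- job_done(): hands the job in; it is judged then, once.
The state is a dict: "time": time; "joint_positions": joint angles; "joint_vel": joint speeds; "joint_efforts": joint torques, N m; "ee_pos": TCP position; "ee_rot": TCP orientation; "wrist_force": force on the tool from outside, world axes, zero at the start; "wrist_torque": the same for the moment, N m; "finger_gap": opening from 0.0 (shut) to 1.0 (fully open); "grasp_force": force on a finger pad.
Only numpy, scipy, OpenCV 4.12 (cv2) and the standard library are available. Lean on these libraries where they do the work, as an engineer would, in place of code of your own. Each camera call takes 0.05 s, during which the arm holds its last target. There are 200 camera calls.

## Working session

There is one attempt and no reset: what is moved stays moved. The work goes in short steps, Python scripts to look and compute and a tool call to move; the robot and the scene stay as the last step left them, time stands still between calls to the robot, and variables do not carry over. Pictures are saved under pics/ and viewed, at most 14 in all, crops included, and the job is handed in when it is done.

Besides the shell and the picture viewer there is one more tool, called after "Emit:" as a command line: name --argument value ..., lists and objects as JSON in quotes. arm_command: Moves the arm, as the interface text tells. Its arguments: {"type":"object","properties":{"rows":{"type":"array"},"force":{"type":"number"}},"required":["rows"]}

```bash
ls; mkdir -p pics; python3 - <<'E'
from plant import observe, read_camera
import cv2,numpy as np
s=observe();print({k:np.round(v,3) if not isinstance(v,str) else v for k,v in s.items()})
ims=[]
for n in("top","side"):
    d=read_camera(n);print(n,d["fx"],d["fy"],d["cx"],d["cy"],np.round(d["camera_from_world"],3).tolist(),[k for k in d])
    cv2.imwrite(f"pics/{n}0.png",d["frame"][:,:,::-1])
E
```

```text
pics
{'time': np.float64(0.0), 'joint_positions': array([-1.247,  0.126, -0.041,  1.405, -0.   ,  1.571]), 'joint_vel': array([ 0.   , -0.001,  0.   ,  0.001, -0.   , -0.001]), 'joint_efforts': array([ 0.0000e+00, -4.3592e+01,  3.5293e+01,  1.7000e-02, -0.0000e+00,
        0.0000e+00]), 'ee_pos': array([ 0.167, -0.497,  0.256]), 'ee_rot': array([ 0.987,  0.161, -0.   , -0.001]), 'wrist_force': array([-0.592, -0.543,  0.249]), 'wrist_torque': array([ 0.007,  0.017, -0.018]), 'grasp_force': np.float64(0.0), 'finger_gap': np.float64(0.996)}
top 527.5245687005909 527.5245687005909 314.12640078931895 238.876675391326 [[0.029, -1.0, 0.001, -0.229], [0.993, 0.029, 0.114, -0.592], [-0.114, -0.002, 0.994, -1.013], [0.0, 0.0, 0.0, 1.0]] ['frame', 'fx', 'fy', 'cx', 'cy', 'camera_from_world']
side 563.3098247563155 563.3098247563155 315.27142923735596 246.16073876547333 [[0.969, -0.245, -0.012, -0.624], [0.092, 0.319, 0.943, -0.063], [-0.227, -0.915, 0.332, -1.382], [0.0, 0.0, 0.0, 1.0]] ['frame', 'fx', 'fy', 'cx', 'cy', 'camera_from_world']
```

View pics/top0.png

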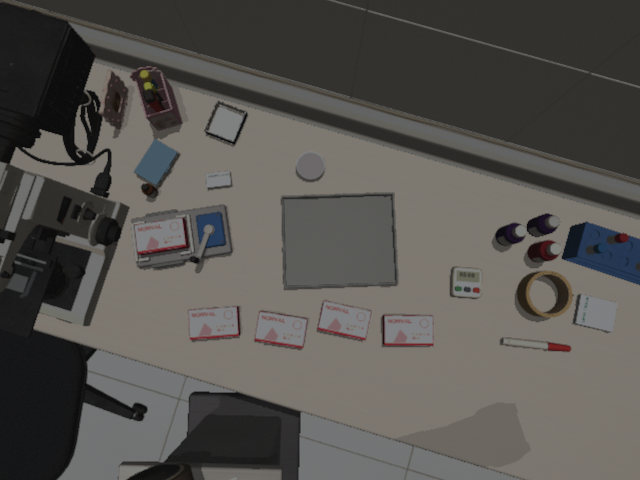

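View pics/side0.png

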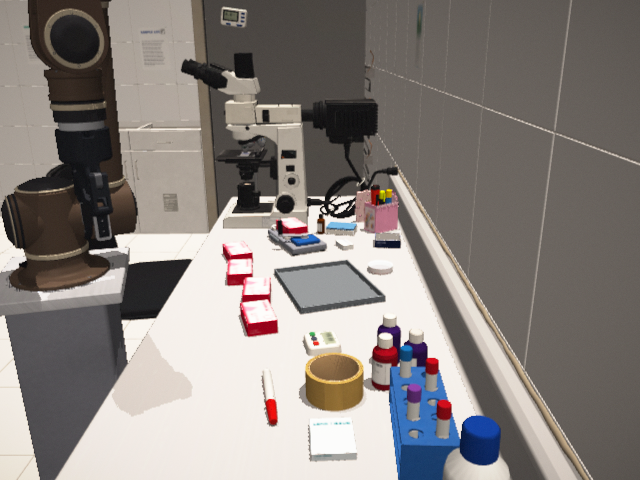

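The top view shows the four bench boxes near (214,323), (281,329), (345,320) and (408,330). The spent box is in the cradle at (161,236), the lever post is near (196,259), and the tray is centred near (339,241).

```bash
python3 - <<'E'
import cv2
a=cv2.imread("pics/top0.png")
b=cv2.resize(a[195:355,120:440],None,fx=2.5,fy=2.5,interpolation=cv2.INTER_CUBIC)
cv2.imwrite("pics/crop0.png",cv2.convertScaleAbs(b,alpha=1.6))
h=cv2.cvtColor(a,cv2.COLOR_BGR2HSV)
for p in [(323,214),(340,214),(300,250),(236,161),(322,190),(241,339),(231,210)]: print(p,a[p],h[p])
E
```

```text
(323, 214) [131 128 127] [113   8 131]
(340, 214) [ 99 106 110] [ 19  25 110]
(300, 250) [112 119 125] [ 16  27 125]
(236, 161) [131 128 127] [113   8 131]
(322, 190) [131 129 127] [105   8 131]
(241, 339) [89 92 92] [30  8 92]
(231, 210) [114 117 119] [ 18  11 119]
```

View pics/crop0.png

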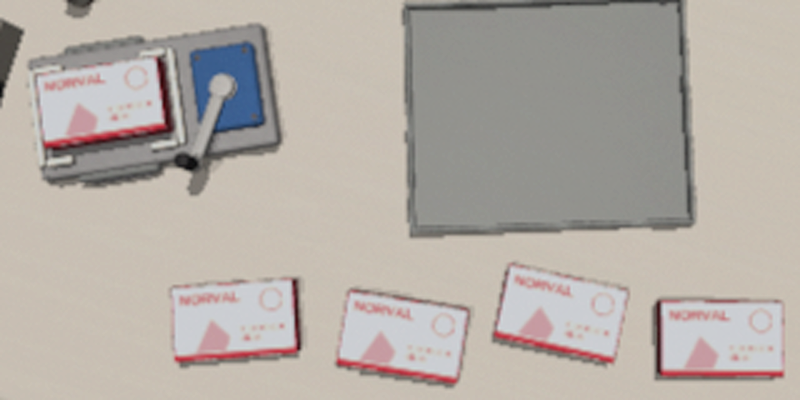

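```bash
cat > h.py <<'E'
import cv2,numpy as np
from plant import observe, read_camera
def ray(d,pts,z):
    T=np.array(d["camera_from_world"]);R,t=T[:3,:3],T[:3,3];c=-R.T@t
    p=np.atleast_2d(np.asarray(pts,float))
    v=np.c_[(p[:,0]-d["cx"])/d["fx"],-(p[:,1]-d["cy"])/d["fy"],-np.ones(len(p))]@R
    return c+v*((z-c[2])/v[:,2])[:,None]
def proj(d,P):
    T=np.array(d["camera_from_world"]);q=np.atleast_2d(P)@T[:3,:3].T+T[:3,3]
    return np.c_[d["cx"]+d["fx"]*q[:,0]/-q[:,2],d["cy"]-d["fy"]*q[:,1]/-q[:,2]]
def rect(P):
    (c,(w,h),a)=cv2.minAreaRect((P[:,:2]*1000).astype(np.float32))
    if w>h: a+=90;w,h=h,w   # a: direction of short side wrt x
    a=(a+90)%180-90
    return np.round([c[0],c[1],w,h,a],1)   # mm, deg: yaw of short (x) side
def blobs(d,mask,z,amin,close=9):
    m=cv2.morphologyEx(mask.astype(np.uint8),cv2.MORPH_CLOSE,np.ones((close,close)))
    out=[]
    for c in cv2.findContours(m,0,cv2.CHAIN_APPROX_NONE)[0]:
        if cv2.contourArea(c)>amin:
            out.append((c.reshape(-1,2).mean(0).round(),rect(ray(d,c.reshape(-1,2),z))))
    return out
def white(d):
    f=d["frame"].astype(int);return (f[...,2]>=f[...,0])&(f[...,2]>105)
E
python3 - <<'E'
from h import *
d=read_camera("top");f=d["frame"].astype(int)
print("box z28");[print(*b) for b in blobs(d,white(d),.028,600)]
print("box z50");[print(*b) for b in blobs(d,white(d),.050,600)]
g=(abs(f[...,0]-f[...,2])<9)&(f.max(2)<122)&(f.max(2)>60)
print("tray/base");[print(*b) for b in blobs(d,g,.015,2000,5)]
k=(f.max(2)<40);k[:245]=0;k[275:]=0;k[:,:180]=0;k[:,215:]=0
ys,xs=np.nonzero(k);print("post",xs.mean(),ys.mean(),len(xs),ray(d,[xs.mean(),ys.mean()],.075))
bl=(f[...,2]-f[...,0]>25);bl[:200]=0;bl[260:]=0;bl[:,:180]=0;bl[:,240:]=0
ys,xs=np.nonzero(bl);print("blue",rect(ray(d,np.c_[xs,ys],.034)))
p=cv2.HoughCircles(d["frame"][200:260,170:250].mean(2).astype(np.uint8),cv2.HOUGH_GRADIENT,1,20,param1=80,param2=8,minRadius=3,maxRadius=8)
print(p); print("pivot",ray(d,[208.5,229.8],.045))
E
```

```text
box z28
[395. 460.] [ 206.1 -402.8  121.4  417.5    1.6]
[134. 414.] [215.1 108.3 249.2 285.3 -14.9]
[408. 329.] [ 426.5 -400.7   50.2   90.4    1.6]
[280. 328.] [ 420.7 -151.6   49.5   92.9   -7.7]
[212. 321.] [429.9 -18.5  49.4  92.9   6. ]
[344. 319.] [ 442.3 -275.    49.3   91.3  -10.6]
[596. 313.] [ 468.7 -770.1   57.4   72.   -12. ]
[ 89. 280.] [504.8 230.9  26.4 142.4  75. ]
[164. 236.] [599.9  88.8  64.4 118.3   1.6]
[226. 123.] [830.9 -24.4  52.3  54.9  71.3]
box z50
[395. 460.] [ 211.9 -398.8  118.9  408.7    1.6]
[134. 414.] [220.7 101.5 244.  279.3 -14.9]
[408. 329.] [ 427.6 -396.8   49.2   88.5    1.6]
[280. 328.] [ 421.9 -152.9   48.5   90.9   -7.7]
[212. 321.] [430.9 -22.6  48.4  90.9   6. ]
[344. 319.] [ 443.  -273.7   48.2   89.4  -10.6]
[596. 313.] [ 468.9 -758.4   56.2   70.5  -12. ]
[ 89. 280.] [504.2 221.5  25.8 139.4  75. ]
[164. 236.] [597.3  82.5  63.  115.8   1.6]
[226. 123.] [823.5 -28.4  51.2  53.7  71.3]
tray/base
[396. 460.] [ 204.7 -407.   126.7  430.4    1.6]
[136. 416.] [210.8 102.7 255.  310.8 -14.6]
[182. 239.] [588.1  55.5 134.6 197.1  10.2]
[339. 241.] [ 599.2 -261.5  191.4  230.7    3.5]
[386. 147.] [ 753.3 -365.8  101.3 1021.7  -15.1]
[325.  99.] [ 895.1 -209.6   51.8 1381.7  -15.1]
post 193.32 257.92 50 [[0.55029003 0.01645693 0.075     ]]
blue [610.5  -4.7  50.2  66.  -79.2]
[[[37.5 28.5  4.6]
  [54.5 49.5  7.4]
  [15.5 45.5  7.4]
  [ 9.5 22.5  7.4]]]
pivot [[ 0.60864753 -0.00343163  0.045     ]]
```

Emit:
arm_command --rows '[43, 58, 0, 80, -1, 43, 58, 0, 80, -1, 43, 58, 0, 80, -1, 43, 58, 0, 80, -1, 43, 58, 0, 80, -1, 43, 58, 0, 80, -1, 43, 58, 0, 80, -1, 43, 58, 0, 80, -1, 43, 58, 0, 80, -1, 43, 58, 0, 80, -1, 43, 58, 0, 80, -1, 43, 58, 0, 80, -1, 43, 58, 0, 80, -1, 43, 58, 0, 80, -1, 43, 58, 0, 80, -1, 43, 58, 0, 80, -1, 43, 58, 0, 80, -1, 43, 58, 0, 80, -1, 43, 58, 0, 80, -1, 43, 58, 0, 80, -1]' --force 60

```text
time: 1.82
ee_pos: [0.5968, 0.0826, 0.2554]
ee_rot: [0.652, 0.758, -0.001, -0.0]
wrist_force: [-0.0, -1.7, -0.2]
finger_gap: 1.001
grasp_force: 0.0
```

```bash
cat >> h.py <<'E'
def tcp():
    s=observe();q=s["ee_rot"];phi=np.degrees(2*np.arctan2(q[1],q[0]))
    print("t %.1f tcp"%s["time"],np.round(np.array(s["ee_pos"])*100,2),"phi %.1f"%phi,"F",np.round(s["wrist_force"],2),"gap %.2f"%s["finger_gap"],"grip %.1f"%s["grasp_force"]);return s
E
python3 - <<'E'
from h import *
tcp()
d=read_camera("wrist");cv2.imwrite("pics/w1.png",d["frame"][:,:,::-1])
print(np.round(d["camera_from_world"],3).tolist(),d["fx"])
E
```

```text
t 1.8 tcp [59.68  8.26 25.54] phi 98.6 F [-0.01 -1.65 -0.17] gap 1.00 grip 0.0
[[0.989, 0.15, -0.002, -0.602], [-0.144, 0.943, -0.299, 0.047], [-0.043, 0.296, 0.954, -0.377], [0.0, 0.0, 0.0, 1.0]] 336.1473292571309
```

View pics/w1.png

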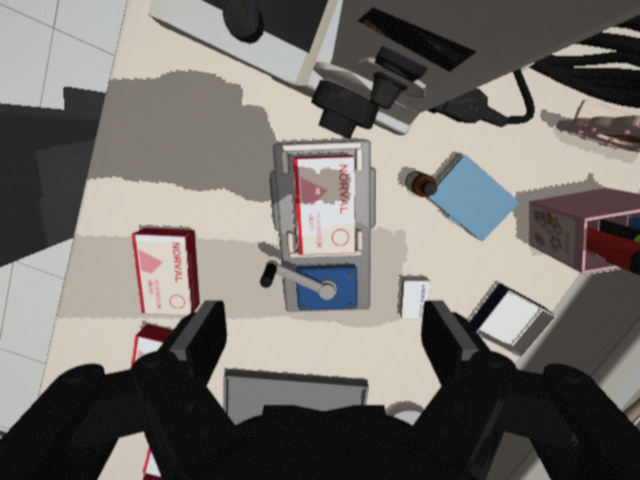

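In the wrist view the spent box's top runs from about (295,157) to (355,254). The pivot is at (327,290), and the base corners are near (276,143), (370,139), (370,308) and (287,311).

```bash
python3 - <<'E'
from h import *
d=read_camera("wrist");f=d["frame"].astype(int)
top=(f[...,0]-f[...,1]>25)|(f.min(2)>150)
r=np.zeros(f.shape[:2],bool);r[150:258,292:358]=1
P=ray(d,[[296,157],[354,155],[355,254],[299,252]],.05);print("box",(P*1000).round(1).tolist(),rect(P))
red=((f[...,0]-f[...,1])>40)&r
ys,xs=np.nonzero(red);print("red",rect(ray(d,np.c_[xs,ys],.05)))
B=ray(d,[[276,143],[370,139],[370,308],[287,311]],.022);print("base",(B*1000).round(1).tolist())
print("pivot",ray(d,[327,290],.046),"post",ray(d,[267,273],.08))
bl=(f[...,2]-f[...,0]>25);bl[:250]=0;bl[330:]=0;bl[:,:270]=0;bl[:,372:]=0
ys,xs=np.nonzero(bl);print("blue",rect(ray(d,np.c_[xs,ys],.034)))
L=ray(d,[[281,150],[362,146],[361,258],[288,254]],.032);print("lips",(L*1000).round(1).tolist(),rect(L))
# tray and boxes again, top cam
d=read_camera("top");f=d["frame"].astype(int)
m=white(d)|(f[...,0]-f[...,2]>35);m[:295]=0;m[360:]=0;m[:,:180]=0;m[:,440:]=0
for b in blobs(d,m,.028,600,5):print(*b)
E
```

```text
box [[562.9, 133.2, 50.0], [616.2, 143.1, 50.0], [634.4, 46.5, 50.0], [577.6, 40.1, 50.0]] [597.5  89.6  57.   98.2  10.5]
red [596.8  91.4  58.4  96.2  10.6]
base [[539.3, 141.8, 22.0], [632.0, 159.6, 22.0], [667.8, -26.4, 22.0], [572.3, -44.8, 22.0]]
pivot [[6.12628639e-01 4.09206772e-04 4.60000000e-02]] post [[0.55117708 0.02561492 0.08      ]]
blue [613.1  -1.7  52.2  66.3 -79.7]
lips [[546.2, 136.3, 32.0], [624.2, 151.9, 32.0], [644.4, 36.8, 32.0], [565.7, 29.6, 32.0]] [595.1  87.5  79.5 116.8  10. ]
[408. 330.] [ 424.5 -400.7   58.    95.6    1.6]
[280. 330.] [ 418.5 -151.1   58.3   93.4   -7.4]
[344. 321.] [ 438.9 -274.8   56.    94.6  -10.6]
```

Emit:
arm_command --rows '[0, 0.8, 0, 2, -1, 0, 0.8, -4, 2, -1, 0, 0.8, -8, 2, -1, 0, 0.8, -12, 2, -1, 0, 0.8, -16, 2, -1, 0, 0.8, -18.5, 2, -1, 0, 0.8, -20, 2, -1, 0, 0.8, -20, 2, -1, 0, 0.8, -20, 2, -1, 0, 0.8, -20, 2, 1, 0, 0.8, -20, 2, 1, 0, 0.8, -20, 2, 1, 0, 0.8, -20, 2, 1, 0, 0.8, -20, 2, 1, 0, 0.8, -20, 2, 1, 0, 0.8, -20, 2, 1]' --force 60

```text
time: 3.3
ee_pos: [0.5985, 0.0905, 0.0589]
ee_rot: [0.639, 0.769, 0.001, 0.001]
wrist_force: [-0.9, -0.7, 6.9]
finger_gap: 0.659
grasp_force: 65.4
```

Emit:
arm_command --rows '[0, 0, 2, 0, 1, 0, 0, 4, 0, 1, 0, 0, 7, 0, 1, 0, 0, 10, 0, 1, 0, 0, 10, 0, 1, 0, 0, 10, 0, 1, 0, 0, 10, 0, 1]'

```text
time: 3.88
ee_pos: [0.5971, 0.0903, 0.1565]
ee_rot: [0.639, 0.769, 0.0, 0.0]
wrist_force: [0.6, 0.1, -2.0]
finger_gap: 0.66
grasp_force: 64.7
```

```bash
python3 - <<'E'
from h import *
tcp()
d=read_camera("wrist");cv2.imwrite("pics/w2.png",d["frame"][:,:,::-1])
E
```

```text
t 3.9 tcp [59.71  9.03 15.65] phi 100.6 F [ 0.63  0.12 -1.98] gap 0.66 grip 64.7
```

View pics/w2.png

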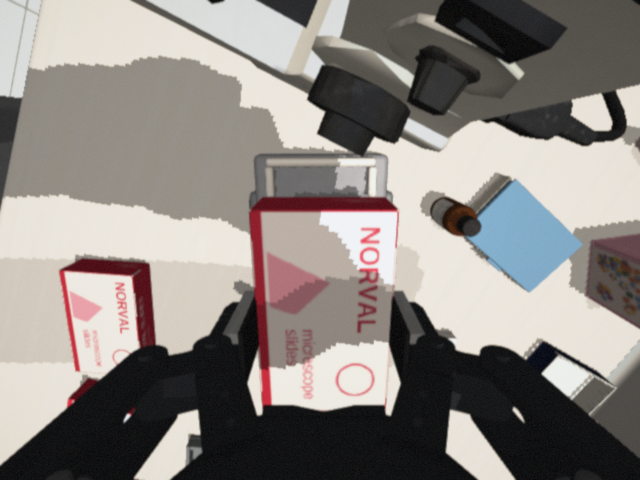

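The spent box is held level over the now-empty cradle. Next I place it in the tray's far-left slot.

Emit:
arm_command --rows '[0.6, -4, 0, 0, 1, 1.2, -8, 0, -4, 1, 1.8, -12, 0, -7, 1, 2.4, -16, 0, -7, 1, 3, -20, 0, -7, 1, 3.6, -24, 0, -7, 1, 4.2, -28, 0, -7, 1, 4.5, -29.6, 0, -7, 1, 4.5, -29.6, 0, -7, 1, 4.5, -29.6, -4, -7, 1, 4.5, -29.6, -8, -7, 1, 4.5, -29.6, -10, -7, 1, 4.5, -29.6, -11, -7, 1, 4.5, -29.6, -11.5, -7, 1, 4.5, -29.6, -11.5, -7, 1]'

```text
time: 5.18
ee_pos: [0.6408, -0.2043, 0.0413]
ee_rot: [0.684, 0.729, -0.0, -0.001]
wrist_force: [0.0, -0.6, -1.0]
finger_gap: 0.663
grasp_force: 65.4
```

```bash
python3 - <<'E'
from h import *
tcp()
d=read_camera("wrist");cv2.imwrite("pics/w3.png",d["frame"][:,:,::-1])
E
```

```text
t 5.2 tcp [ 64.08 -20.43   4.13] phi 93.6 F [ 0.01 -0.63 -1.05] gap 0.66 grip 65.4
```

View pics/w3.png

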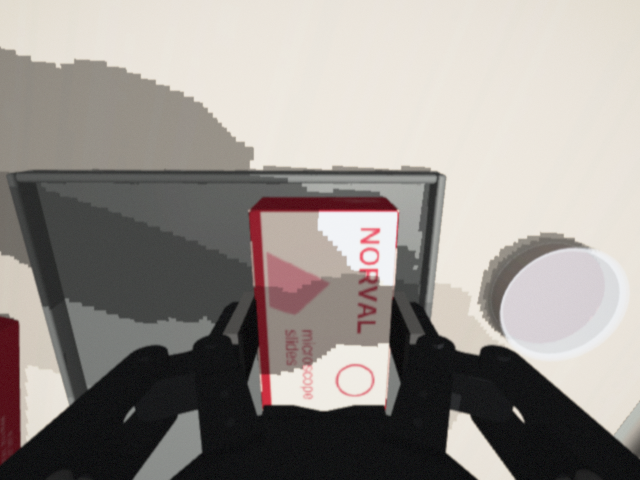

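It is inside the tray. I'll release it and go to the next box.

Emit:
arm_command --rows '[0, 0, -0.5, 0, 1, 0, 0, -0.5, 0, 1, 0, 0, -0.5, 0, -0.6, 0, 0, -0.5, 0, -0.7, 0, 0, -0.5, 0, -0.7, 0, 0, 1, 0, -0.7, 0, 0, 5, 0, -1, 0, 0, 9, 0, -1, -4, 1, 9, -4, -1, -8, 2, 9, -8, -1, -12, 3, 9, -11, -1, -16, 4, 9, -11, -1, -20, 5, 9, -11, -1, -22.2, 5.3, 9, -11, -1, -22.2, 5.3, 9, -11, -1, -22.2, 5.3, 9, -11, -1, -22.2, 5.3, 9, -11, -1]'

```text
time: 6.65
ee_pos: [0.4211, -0.153, 0.1317]
ee_rot: [0.752, 0.66, 0.0, 0.001]
wrist_force: [0.6, 0.1, -0.3]
finger_gap: 1.001
grasp_force: 0.0
```

```bash
cat >> h.py <<'E'
def boxes(n="top"):
    d=read_camera(n);f=d["frame"].astype(int)
    m=(((f[...,2]>=f[...,0])&(f[...,2]>105))|(f[...,0]-f[...,2]>35)).astype(np.uint8)
    m[:180]=0;m[365:]=0;m[:,:130]=0;m[:,440:]=0
    for b in blobs(d,m,.028,600,5):print(*b)
E
python3 - <<'E'
from h import *
tcp();boxes()
d=read_camera("wrist");cv2.imwrite("pics/w4.png",d["frame"][:,:,::-1])
f=d["frame"].astype(int)
E
```

```text
t 6.7 tcp [ 42.11 -15.3   13.17] phi 82.6 F [ 0.64  0.12 -0.28] gap 1.00 grip 0.0
[408. 330.] [ 424.5 -400.7   58.    95.6    1.6]
[344. 321.] [ 438.3 -274.2   55.9   94.5   -9.6]
[311. 218.] [ 641.1 -205.1   58.5   96.     4. ]
```

View pics/w4.png

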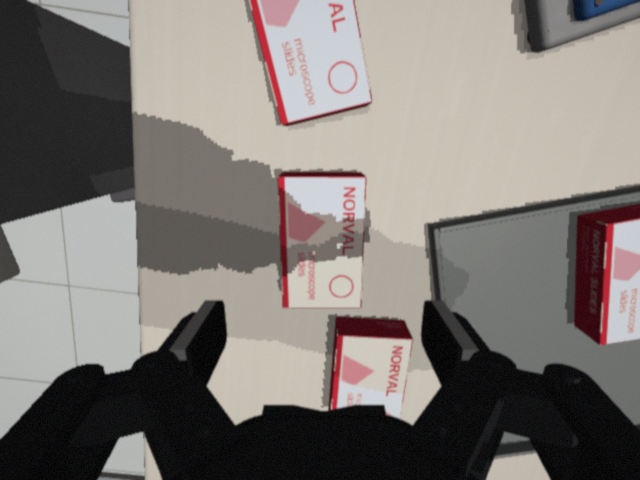

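The wrist view has a box at (281–365, 173–307), another above it near (315,60), and one partly under the gripper near (370,365).

```bash
python3 - <<'E'
from h import *
s=tcp();d=read_camera("wrist")
print("tcp px",proj(d,[s["ee_pos"]-np.array([0,0,.1])]))
print(rect(ray(d,[[281,173],[365,173],[362,307],[282,307]],.028)))
print(ray(d,[[335,332],[411,335]],.028)*1000)
d=read_camera("top");T=d["camera_from_world"];f=d["frame"]
print(proj(d,[[.4185,-.151,.028],[.427,-.0185,.028],s["ee_pos"]]))
cv2.imwrite("pics/t4.png",cv2.resize(f[180:360,120:440,::-1],None,fx=2.5,fy=2.5))
E
```

```text
t 6.8 tcp [ 42.13 -15.3   13.13] phi 82.6 F [ 0.19  0.07 -0.65] gap 1.00 grip 0.0
tcp px [[322.49525594 250.88027736]]
[ 421.4 -149.3   58.7   97.    -7.5]
[[ 422.0844184  -219.48927869   28.        ]
 [ 478.6930435  -229.53362765   28.        ]]
[[280.58159005 329.39490766]
 [213.14418209 323.04884559]
 [278.15058229 331.12821742]]
```

View pics/t4.png

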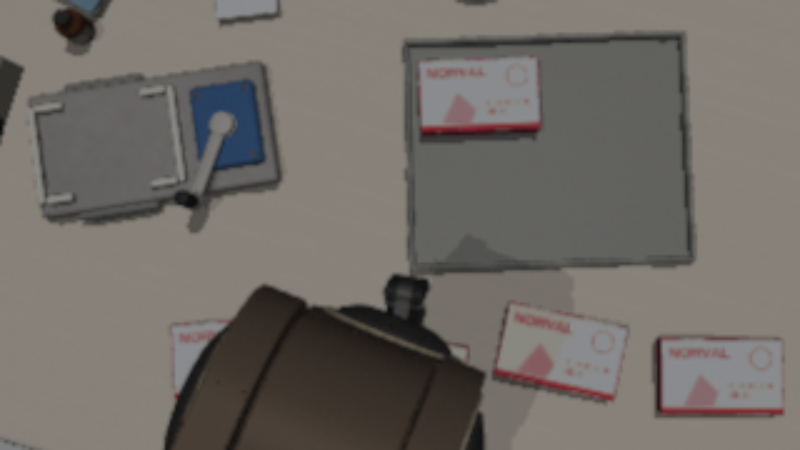

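The spent box lies in its slot and the cradle is empty. The target box is directly below at (421,-149), so I'll grip and weigh it.

Emit:
arm_command --rows '[0, 0.4, -4, 0, -1, 0, 0.4, -8, 0, -1, 0, 0.4, -9.4, 0, -1, 0, 0.4, -9.4, 0, -1, 0, 0.4, -9.4, 0, 1, 0, 0.4, -9.4, 0, 1, 0, 0.4, -9.4, 0, 1, 0, 0.4, -9.4, 0, 1, 0, 0.4, -9.4, 0, 1, 0, 0.4, -7, 0, 1, 0, 0.4, -4, 0, 1, 0, 0.4, 0, 0, 1, 0, 0.4, 0, 0, 1, 0, 0.4, 0, 0, 1, 0, 0.4, 0, 0, 1, 0, 0.4, 0, 0, 1, 0, 0.4, 0, 0, 1]'

```text
time: 8.27
ee_pos: [0.419, -0.1483, 0.1297]
ee_rot: [0.752, 0.66, -0.001, -0.001]
wrist_force: [0.5, 1.0, -2.8]
finger_gap: 0.659
grasp_force: 66.7
```

```bash
python3 - <<'E'
from h import *
for i in range(4): tcp();read_camera("top")
E
```

```text
t 8.3 tcp [ 41.9  -14.83  12.97] phi 82.6 F [ 0.5   0.98 -2.8 ] gap 0.66 grip 66.7
t 8.3 tcp [ 41.91 -14.84  12.99] phi 82.6 F [-0.23  0.48 -3.49] gap 0.66 grip 66.7
t 8.4 tcp [ 41.93 -14.84  13.01] phi 82.6 F [-0.37  0.33 -4.37] gap 0.66 grip 66.7
t 8.4 tcp [ 41.95 -14.85  13.03] phi 82.6 F [-0.73  0.14 -3.29] gap 0.66 grip 66.7
```

```bash
cat >> h.py <<'E'
def weigh(n=12):
    F=[]
    for i in range(n): F.append(observe()["wrist_force"][2]);read_camera("top")
    print("weight %.2f +- %.2f"%(-np.mean(F),np.std(F)/n**.5))
E
python3 - <<'E'
from h import *
weigh();tcp()
E
```

```text
weight 3.58 +- 0.12
t 9.1 tcp [ 42.   -14.87  13.13] phi 82.6 F [ 0.32  0.31 -3.22] gap 0.66 grip 66.7
```

At 3.6 N this is the full box. I'll carry it over the cradle.

Emit:
arm_command --rows '[0, 0, 4, 0, 1, 2.5, 3.2, 5, 5, 1, 5, 6.4, 5, 10, 1, 7.5, 9.6, 5, 15, 1, 10, 13, 5, 18, 1, 12.5, 16.5, 5, 18, 1, 15, 20, 5, 18, 1, 17.6, 24, 5, 18, 1, 17.6, 24, 3, 18, 1, 17.6, 24, 0, 18, 1, 17.6, 24, -2, 18, 1, 17.6, 24, -4, 18, 1, 17.6, 24, -4, 18, 1, 17.6, 24, -4, 18, 1, 17.6, 24, -4, 18, 1, 17.6, 24, -4, 18, 1]'

```text
time: 10.4
ee_pos: [0.5972, 0.0913, 0.0932]
ee_rot: [0.639, 0.769, 0.001, 0.001]
wrist_force: [0.1, -0.2, -3.3]
finger_gap: 0.656
grasp_force: 67.0
```

```bash
python3 - <<'E'
from h import *
s=tcp();d=read_camera("wrist");cv2.imwrite("pics/w5.png",d["frame"][:,:,::-1])
h=s["ee_pos"][2]
c=np.array([.596,.0915]);a=np.radians(10.4);R=np.array([[np.cos(a),-np.sin(a)],[np.sin(a),np.cos(a)]])
print("expected far lip outer corners px",proj(d,[np.r_[c+R@[x,.058],.032] for x in(-.04,.04)]))
E
```

```text
t 10.4 tcp [59.72  9.13  9.32] phi 100.5 F [ 0.09 -0.22 -3.27] gap 0.66 grip 67.0
expected far lip outer corners px [[243.88678927 169.32085433]
 [396.89241219 169.62994483]]
```

View pics/w5.png

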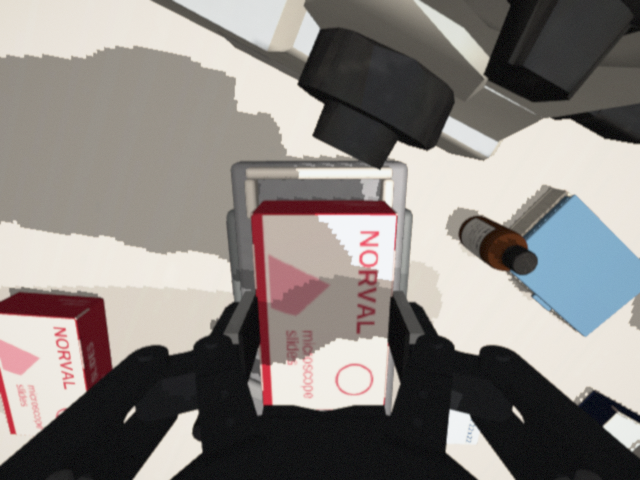

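The far lip corners, near (245,168) and (393,168), match the predicted pixels, so I'm seating the box.

Emit:
arm_command --rows '[-0.1, 0, -1.5, 0, 1, -0.1, 0, -2.5, 0, 1, -0.1, 0, -3.2, 0, 1, -0.1, 0, -3.5, 0, 1, -0.1, 0, -3.5, 0, 1, -0.1, 0, -3.5, 0, -0.7, -0.1, 0, -3.5, 0, -0.8, -0.1, 0, -3.5, 0, -0.8, -0.1, 0, -3.5, 0, -0.8, -0.1, 0, -1, 0, -0.8, -0.1, 0, 3, 0, -0.8, -0.1, 0, 7, 0, -0.8, -0.1, 0, 11, 0, -0.8, -0.1, 0, 15, 0, -1, -0.1, 0, 15, 0, -1, -0.1, 0, 15, 0, -1]'

```text
time: 11.78
ee_pos: [0.5965, 0.0915, 0.2442]
ee_rot: [0.639, 0.769, 0.002, 0.002]
wrist_force: [0.2, 1.0, -0.5]
finger_gap: 0.999
grasp_force: 0.0
```

```bash
python3 - <<'E'
from h import *
tcp();d=read_camera("wrist");f=d["frame"];cv2.imwrite("pics/w6.png",f[:,:,::-1])
E
```

```text
t 11.8 tcp [59.65  9.15 24.42] phi 100.6 F [ 0.19  1.05 -0.46] gap 1.00 grip 0.0
```

View pics/w6.png

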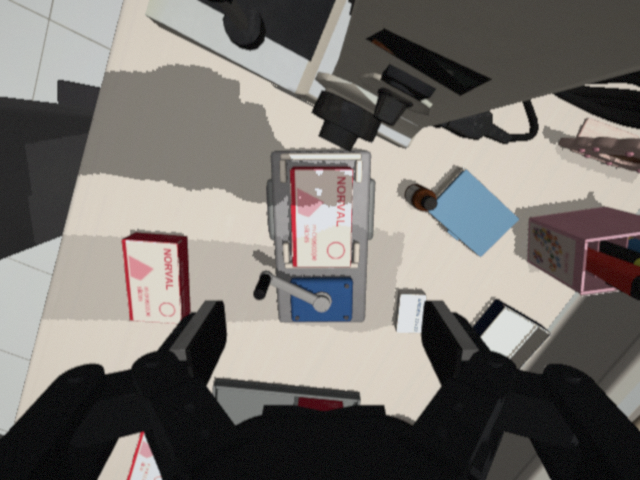

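The full box is seated at (290–353, 168–267), with the lever post at (262,285). Next I shut the fingers and descend on the +y side of the post.

Emit:
arm_command --rows '[-2.5, -2, 0, 0, 1, -5, -4.2, 0, 0, 1, -5, -4.2, -4, 0, 1, -5, -4.2, -6, 0, 1, -5, -4.2, -6, 0, 1, -5, -4.2, -6, 0, 1, -5, -4.2, -6, 0, 1, -5, -4.2, -6, 0, 1, -5, -4.2, -6, 0, 1, -5, -4.2, -10, 0, 1, -5, -4.2, -14, 0, 1, -5, -4.2, -16, 0, 1, -5, -4.2, -16.8, 0, 1, -5, -4.2, -16.8, 0, 1, -5, -4.2, -16.8, 0, 1]' --force 30

```text
time: 13.08
ee_pos: [0.5459, 0.0495, 0.0746]
ee_rot: [0.639, 0.769, 0.001, 0.001]
wrist_force: [0.2, -0.5, 1.0]
finger_gap: 0.003
grasp_force: 0.0
```

```bash
python3 - <<'E'
from h import *
s=tcp();d=read_camera("top");f=d["frame"]
print(np.round(proj(d,[s["ee_pos"],[.5512,.0179,.08],[.563,-.0433,.08]])))
cv2.imwrite("pics/t6.png",cv2.resize(f[190:290,120:260,::-1],None,fx=4,fy=4))
E
```

```text
t 13.1 tcp [54.59  4.95  7.46] phi 100.6 F [ 0.18 -0.51  0.98] gap 0.00 grip 0.0
[[176. 260.]
 [192. 257.]
 [225. 252.]]
```

View pics/t6.png

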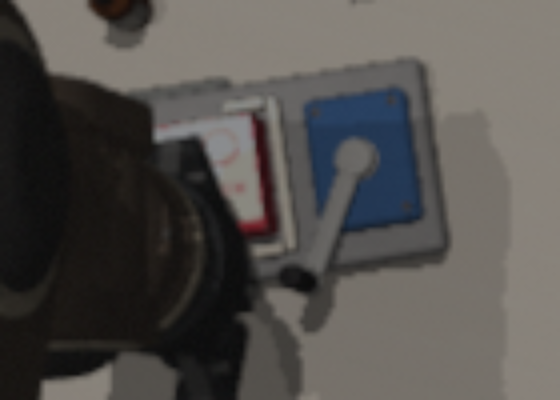

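The post is at about (194,259), within a few mm of prediction, so I push it towards -y.

Emit:
arm_command --rows '[0, -1, 0, 0, 1, 0, -2, 0, 0, 1, 0, -3, 0, 0, 1, 0, -4, 0, 0, 1, 0, -5, 0, 0, 1, 0.3, -6, 0, 0, 1, 0.7, -6.6, 0, 0, 1, 1, -7, 0, 0, 1, 1.2, -7.3, 0, 0, 1, 1.2, -7.3, 0, 0, 1, 1.2, -7.3, 0, 0, 1]'

```text
time: 14.05
ee_pos: [0.5567, -0.0237, 0.0728]
ee_rot: [0.639, 0.769, -0.0, -0.0]
wrist_force: [-2.8, 3.1, -0.5]
finger_gap: 0.002
grasp_force: 1.4
```

```bash
cat >> h.py <<'E'
def lever():
    d=read_camera("top");f=d["frame"].astype(int)
    g=f[190:290,120:260]
    cv2.imwrite("pics/lev.png",cv2.resize(d["frame"][190:290,120:280,::-1],None,fx=4,fy=4))
E
python3 - <<'E'
from h import *
tcp();lever();tcp()
E
```

```text
t 14.1 tcp [55.67 -2.37  7.28] phi 100.5 F [-2.81  3.07 -0.54] gap 0.00 grip 1.4
t 14.1 tcp [55.66 -2.35  7.28] phi 100.6 F [-2.75  3.16 -1.02] gap 0.00 grip 1.4
```

View pics/lev.png

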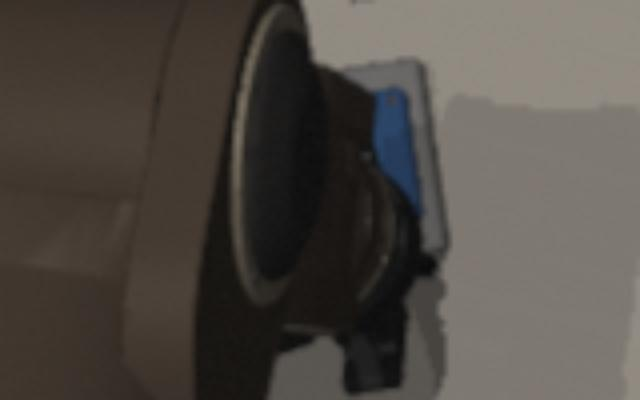

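The arm hides the lever in this view, though the force is already near the stop value. I'll creep further.

Emit:
arm_command --rows '[0.1, -0.2, 0, 0, 1, 0.2, -0.4, 0, 0, 1, 0.2, -0.4, 0, 0, 1]'

```text
time: 14.35
ee_pos: [0.5588, -0.027, 0.0729]
ee_rot: [0.639, 0.769, 0.0, -0.001]
wrist_force: [-2.7, 5.7, -1.5]
finger_gap: 0.003
grasp_force: 3.0
```

Emit:
arm_command --rows '[0.1, -0.2, 0, 0, 1, 0.1, -0.2, 0, 0, 1, 0.1, -0.2, 0, 0, 1]'

```text
time: 14.6
ee_pos: [0.5592, -0.0276, 0.0728]
ee_rot: [0.638, 0.77, 0.001, -0.002]
wrist_force: [-4.6, 11.4, -0.1]
finger_gap: -0.002
grasp_force: 5.8
```

Emit:
arm_command --rows '[0, -0.2, 0, 0, 1, 0, -0.2, 0, 0, 1, 0, -0.2, 0, 0, 1]'

```text
time: 14.85
ee_pos: [0.5594, -0.0281, 0.0729]
ee_rot: [0.638, 0.77, 0.003, -0.003]
wrist_force: [-4.5, 17.4, -0.2]
finger_gap: -0.002
grasp_force: 8.5
```

At the stop: force rose to 18 N with no travel. I'll release, let it spring home, and look.

Emit:
arm_command --rows '[-0.3, 1.2, 0, 0, 1, -0.8, 2.4, 0, 0, 1, -1.3, 3.6, 0, 0, 1, -1.5, 4.8, 0, 0, 1, -1.5, 6, 0, 0, 1, -1.5, 7.2, 0, 0, 1, -1.5, 8.1, 0, 0, 1, -1.5, 8.1, 0, 0, 1, -1.5, 8.1, 0, 0, 1, -1.5, 8.1, 0, 0, 1, -1.5, 8.1, 0, 0, 1, -1.5, 8.1, 0, 0, 1]'

```text
time: 15.85
ee_pos: [0.5451, 0.0488, 0.0732]
ee_rot: [0.639, 0.769, -0.0, 0.0]
wrist_force: [0.1, 0.4, 0.3]
finger_gap: -0.0
grasp_force: 0.0
```

```bash
python3 - <<'E'
from h import *
tcp();a=cv2.imread("pics/t6.png");lever();b=cv2.imread("pics/lev.png")[:,:560]
print("changed px vs before first push",(cv2.absdiff(a,b).max(2)>25).sum(), "near lever",(cv2.absdiff(a,b).max(2)>25)[130:320,270:450].sum())
E
```

```text
t 15.8 tcp [54.51  4.88  7.32] phi 100.5 F [0.14 0.41 0.33] gap -0.00 grip 0.0
changed px vs before first push 1274 near lever 0
```

The lever region is pixel-identical to before the push, so the lever is home. Second swing, the same way.

Emit:
arm_command --rows '[0, -1, 0, 0, 1, 0, -2, 0, 0, 1, 0, -3, 0, 0, 1, 0, -4, 0, 0, 1, 0, -5, 0, 0, 1, 0.3, -6, 0, 0, 1, 0.7, -6.6, 0, 0, 1, 1, -7, 0, 0, 1, 1.3, -7.4, 0, 0, 1, 1.4, -7.7, 0, 0, 1, 1.5, -7.9, 0, 0, 1, 1.5, -8.1, 0, 0, 1, 1.5, -8.1, 0, 0, 1, 1.5, -8.1, 0, 0, 1]'

```text
time: 17.07
ee_pos: [0.5598, -0.028, 0.0731]
ee_rot: [0.638, 0.77, 0.003, -0.003]
wrist_force: [-4.3, 15.8, -0.0]
finger_gap: 0.001
grasp_force: 8.5
```

Emit:
arm_command --rows '[-0.3, 1.2, 0, 0, 1, -0.8, 2.4, 0, 0, 1, -1.3, 3.6, 0, 0, 1, -1.5, 4.8, 0, 0, 1, -1.5, 6, 0, 0, 1, -1.5, 7.2, 0, 0, 1, -1.5, 8.1, 0, 0, 1, -1.5, 8.1, 0, 0, 1, -1.5, 8.1, 0, 0, 1, -1.5, 8.1, 0, 0, 1, -1.5, 8.1, 2, 0, 1, -1.5, 8.1, 6, 0, 1]'

```text
time: 18.07
ee_pos: [0.542, 0.0484, 0.1292]
ee_rot: [0.639, 0.769, -0.003, -0.003]
wrist_force: [1.4, 0.3, -0.3]
finger_gap: -0.003
grasp_force: 0.0
```

Emit:
arm_command --rows '[0, 0, 4, 0, -1, -2, -1, 8, -2, -1, -6, -3, 9, -4, -1, -10, -5, 9, -4, -1, -11.5, -6.5, 9, -4, -1, -11.5, -6.5, 9, -4, -1, -11.5, -6.5, 9, -4, -1, -11.5, -6.5, 9, -4, -1]'

```text
time: 18.73
ee_pos: [0.4305, -0.0161, 0.2235]
ee_rot: [0.666, 0.746, 0.0, 0.0]
wrist_force: [0.4, 0.4, 0.4]
finger_gap: 0.997
grasp_force: 0.0
```

```bash
cat >> h.py <<'E'
def wboxes(z=.028):
    d=read_camera("wrist");f=d["frame"].astype(int)
    m=(f[...,0]-f[...,1]>28)&(f[...,0]-f[...,2]>25)
    m[300:,:240]=0;m[300:,420:]=0;m[400:]=0
    for b in blobs(d,m,z,1500,25):print(*b)
    cv2.imwrite("pics/wl.png",d["frame"][:,:,::-1])
E
python3 - <<'E'
from h import *
tcp();wboxes();boxes();lever()
a=cv2.imread("pics/t6.png");b=cv2.imread("pics/lev.png")[:,:560]
print((cv2.absdiff(a,b).max(2)>25)[130:320,270:450].sum())
E
```

```text
t 18.7 tcp [43.05 -1.61 22.35] phi 96.5 F [0.44 0.37 0.38] gap 1.00 grip 0.0
[322. 217.] [430.  -17.1  58.4  97.6   5.9]
[532. 115.] [602.5  90.8  74.9 103.4  10.4]
[408. 331.] [ 424.5 -400.7   58.    95.7    1.6]
[344. 321.] [ 439.  -274.    56.    96.1  -10.6]
[159. 237.] [594.9  97.   59.6 101.5  10.5]
[311. 218.] [ 641.1 -205.1   58.4   96.     3.9]
160
```

View pics/wl.png

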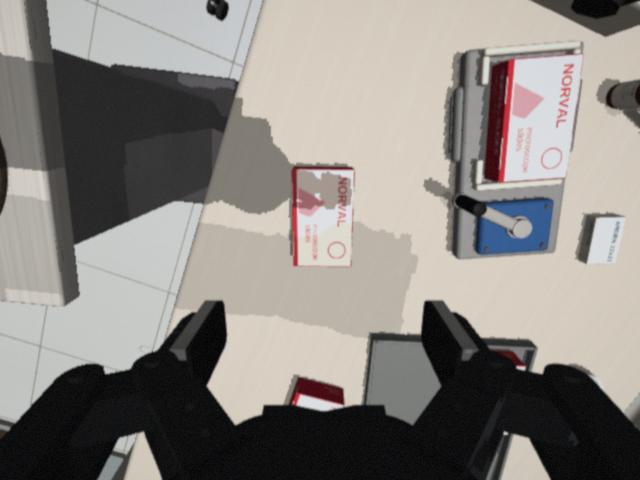

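Full box seated, lever home. The next box is directly below at (430,-17), yaw 6°.

Emit:
arm_command --rows '[0, -0.1, -4, -0.5, -1, 0, -0.1, -8, -0.5, -1, 0, -0.1, -12, -0.5, -1, 0, -0.1, -16, -0.5, -1, 0, -0.1, -18.6, -0.5, -1, 0, -0.1, -18.6, -0.5, -1, 0, -0.1, -18.6, -0.5, 1, 0, -0.1, -18.6, -0.5, 1, 0, -0.1, -18.6, -0.5, 1, 0, -0.1, -18.6, -0.5, 1, 0, -0.1, -18.6, -0.5, 1, 0, -0.1, -16, -0.5, 1, 0, -0.1, -12, -0.5, 1, 0, -0.1, -8, -0.5, 1, 0, -0.1, -8, -0.5, 1, 0, -0.1, -8, -0.5, 1, 0, -0.1, -8, -0.5, 1]' --force 60

```text
time: 20.3
ee_pos: [0.4303, -0.0167, 0.1439]
ee_rot: [0.669, 0.743, 0.0, 0.001]
wrist_force: [-0.0, -0.4, -1.2]
finger_gap: 0.658
grasp_force: 64.7
```

```bash
python3 - <<'E'
from h import *
weigh();tcp();boxes()
E
```

```text
weight 1.23 +- 0.12
t 20.9 tcp [43.   -1.67 14.31] phi 96.1 F [ 0.59  0.05 -1.55] gap 0.66 grip 64.7
[408. 330.] [ 424.5 -400.7   58.    95.7    1.6]
[344. 321.] [ 438.9 -274.8   56.    94.6  -10.6]
[159. 237.] [594.9  97.   59.4 101.5  10.4]
[311. 218.] [ 641.1 -205.1   58.5   96.     3.9]
```

Empty (1.2 N). It goes in the tray's near-left slot, then on to the next box.

Emit:
arm_command --rows '[2, -3.5, 0, 0, 1, 4, -7, 0, -2.5, 1, 6, -10.5, 0, -2.5, 1, 8, -14, 0, -2.5, 1, 10, -17, 0, -2.5, 1, 12, -19.5, 0, -2.5, 1, 12, -19.5, -2, -2.5, 1, 12, -19.5, -6, -2.5, 1, 12, -19.5, -9, -2.5, 1, 12, -19.5, -10.2, -2.5, 1, 12, -19.5, -10.7, -2.5, 1, 12, -19.5, -10.7, -2.5, 1, 12, -19.5, -10.7, -2.5, -0.7, 12, -19.5, -10.7, -2.5, -0.7, 12, -19.5, -10.7, -2.5, -0.7, 12, -19.5, -10.7, -2.5, -0.7]'

```text
time: 22.28
ee_pos: [0.5501, -0.2116, 0.0362]
ee_rot: [0.685, 0.729, -0.0, -0.0]
wrist_force: [-0.5, -0.1, -0.3]
finger_gap: 0.852
grasp_force: 0.0
```

Emit:
arm_command --rows '[0, 0, 2, 0, -0.7, 0, 0, 6, 0, -1, 0, 0, 10, 0, -1, -3, -1.7, 12, -4, -1, -6.5, -3.5, 12, -8, -1, -10, -5.5, 12, -12, -1, -11.1, -6.4, 12, -14, -1, -11.1, -6.4, 12, -14, -1, -11.1, -6.4, 12, -14, -1]'

```text
time: 23.03
ee_pos: [0.4388, -0.2761, 0.1562]
ee_rot: [0.769, 0.639, 0.0, -0.0]
wrist_force: [-0.0, -0.3, 0.2]
finger_gap: 0.999
grasp_force: 0.0
```

```bash
python3 - <<'E'
from h import *
tcp();wboxes();boxes()
E
```

```text
t 23.0 tcp [ 43.88 -27.61  15.62] phi 79.5 F [-0.01 -0.34  0.2 ] gap 1.00 grip 0.0
[330. 280.] [ 433.9 -325.4   66.   205.9   -7.5]
[464. 119.] [ 548.2 -213.5   65.3   97.9    3.6]
[591.  81.] [ 634.2 -203.1   66.6  105.9    3.8]
[314. 265.] [ 546.9 -213.4   57.4   95.1    4.5]
[161. 237.] [595.9  91.3  59.4 113.   10.4]
[311. 218.] [ 641.1 -204.5   58.4   94.8    3.9]
```

Emit:
arm_command --rows '[0, 0.1, -4, 0, -1, 0, 0.1, -8, 0, -1, 0, 0.1, -11, 0, -1, 0, 0.1, -11.9, 0, -1, 0, 0.1, -11.9, 0, -1, 0, 0.1, -11.9, 0, 1, 0, 0.1, -11.9, 0, 1, 0, 0.1, -11.9, 0, 1, 0, 0.1, -11.9, 0, 1, 0, 0.1, -11.9, 0, 1, 0, 0.1, -9, 0, 1, 0, 0.1, -5, 0, 1, 0, 0.1, -1, 0, 1, 0, 0.1, -1, 0, 1, 0, 0.1, -1, 0, 1, 0, 0.1, -1, 0, 1]'

```text
time: 24.47
ee_pos: [0.4392, -0.2749, 0.1469]
ee_rot: [0.769, 0.64, 0.0, 0.001]
wrist_force: [-0.2, 1.0, -1.3]
finger_gap: 0.653
grasp_force: 64.7
```

```bash
python3 - <<'E'
from h import *
weigh();tcp();boxes()
E
```

```text
weight 1.22 +- 0.15
t 25.1 tcp [ 43.9  -27.47  14.61] phi 79.6 F [ 0.24  0.15 -1.28] gap 0.66 grip 64.7
[314. 265.] [ 546.9 -213.3   57.4   95.     4.8]
[161. 237.] [595.9  91.3  59.4 113.1  10.4]
[311. 218.] [ 641.1 -205.1   58.4   96.     3.9]
```

Emit:
arm_command --rows '[4, -0.8, 0, 4, 1, 8, -1.6, 0, 8, 1, 12, -2.3, 0, 12, 1, 16, -3, 0, 14, 1, 19, -3.6, 0, 14, 1, 20.7, -3.9, 0, 14, 1, 20.7, -3.9, 0, 14, 1, 20.7, -3.9, -3, 14, 1, 20.7, -3.9, -7, 14, 1, 20.7, -3.9, -9.5, 14, 1, 20.7, -3.9, -10.5, 14, 1, 20.7, -3.9, -11, 14, 1, 20.7, -3.9, -11, 14, 1, 20.7, -3.9, -11, 14, -0.7, 20.7, -3.9, -11, 14, -0.7, 20.7, -3.9, -11, 14, -0.7, 20.7, -3.9, -11, 14, -0.7]'

```text
time: 26.53
ee_pos: [0.6458, -0.3138, 0.0363]
ee_rot: [0.685, 0.729, -0.0, -0.0]
wrist_force: [-0.3, 0.1, 0.2]
finger_gap: 0.851
grasp_force: 0.0
```

Emit:
arm_command --rows '[0, 0, 2, 0, -0.7, 0, 0, 6, 0, -1, 0, 0, 10, 0, -1, -4, -1.6, 12, -2, -1, -8, -3.2, 12, -2, -1, -12, -4.8, 12, -2, -1, -16, -6.4, 12, -2, -1, -20, -8, 12, -2, -1, -22.2, -8.8, 12, -2, -1, -22.2, -8.8, 12, -2, -1, -22.2, -8.8, 12, -2, -1]'

```text
time: 27.45
ee_pos: [0.4223, -0.4025, 0.1564]
ee_rot: [0.699, 0.716, 0.0, -0.0]
wrist_force: [0.8, -0.5, 0.0]
finger_gap: 0.998
grasp_force: 0.0
```

```bash
python3 - <<'E'
from h import *
tcp();wboxes();boxes()
E
```

```text
t 27.4 tcp [ 42.23 -40.25  15.64] phi 91.4 F [ 0.8  -0.47  0.03] gap 1.00 grip 0.0
[327. 228.] [ 426.3 -399.5   58.1   97.7    1.2]
[614. 101.] [ 611.5 -305.6   47.8  129.5   17. ]
[524.  20.] [ 549.  -253.7   24.1   69.8  -86.5]
[314. 265.] [ 546.9 -213.4   57.4   95.     4.7]
[161. 238.] [596.   91.4  59.5 112.8  10.7]
[365. 219.] [ 642.7 -313.1   58.8   94.3    1.6]
[311. 218.] [ 641.1 -205.1   58.4   96.     4. ]
```

Emit:
arm_command --rows '[0.3, 0.2, -4, 0, -1, 0.3, 0.2, -8, 0, -1, 0.3, 0.2, -11, 0, -1, 0.3, 0.2, -11.9, 0, -1, 0.3, 0.2, -11.9, 0, -1, 0.3, 0.2, -11.9, 0, 1, 0.3, 0.2, -11.9, 0, 1, 0.3, 0.2, -11.9, 0, 1, 0.3, 0.2, -11.9, 0, 1, 0.3, 0.2, -11.9, 0, 1, 0.3, 0.2, -9, 0, 1, 0.3, 0.2, -5, 0, 1, 0.3, 0.2, -1, 0, 1, 0.3, 0.2, -1, 0, 1, 0.3, 0.2, -1, 0, 1, 0.3, 0.2, -1, 0, 1]'

```text
time: 28.88
ee_pos: [0.4271, -0.3999, 0.1468]
ee_rot: [0.698, 0.717, 0.0, 0.001]
wrist_force: [-0.2, 1.5, -0.8]
finger_gap: 0.659
grasp_force: 64.5
```

```bash
python3 - <<'E'
from h import *
weigh();tcp()
E
```

```text
weight 1.26 +- 0.18
t 29.5 tcp [ 42.7  -39.97  14.61] phi 91.6 F [ 0.71 -0.95 -0.63] gap 0.66 grip 64.5
```

Emit:
arm_command --rows '[3, 2, 0, 0, 1, 6, 4, 0, 2, 1, 9, 6, 0, 2, 1, 12, 7.8, 0, 2, 1, 12.6, 8.2, 0, 2, 1, 12.6, 8.2, 0, 2, 1, 12.6, 8.2, -3, 2, 1, 12.6, 8.2, -7, 2, 1, 12.6, 8.2, -9.5, 2, 1, 12.6, 8.2, -10.5, 2, 1, 12.6, 8.2, -11, 2, 1, 12.6, 8.2, -11, 2, 1, 12.6, 8.2, -11, 2, -0.7, 12.6, 8.2, -11, 2, -0.7, 12.6, 8.2, -11, 2, -0.7, 12.6, 8.2, -11, 2, -0.7]'

```text
time: 30.82
ee_pos: [0.5525, -0.3183, 0.0363]
ee_rot: [0.685, 0.728, -0.0, -0.0]
wrist_force: [0.5, 0.8, -0.4]
finger_gap: 0.847
grasp_force: 0.0
```

Emit:
arm_command --rows '[0, 0, 2, 0, -0.7, 0, 0, 6, 0, -1, 0, 0, 10, 0, -1, -4, -2, 14, 0, -1, -8, -4, 18, 0, -1, -12, -6, 20, 0, -1, -16, -9, 20, 0, -1, -20, -12, 20, 0, -1, -24, -15, 20, 0, -1, -28, -18, 20, 0, -1, -28, -18, 20, 0, -1, -28, -18, 20, 0, -1]'

```text
time: 31.82
ee_pos: [0.2701, -0.4993, 0.2362]
ee_rot: [0.686, 0.728, -0.0, -0.0]
wrist_force: [0.3, 0.1, -0.5]
finger_gap: 0.996
grasp_force: 0.0
```

```bash
python3 - <<'E'
from h import *
tcp();boxes()
d=read_camera("top");f=d["frame"][140:340,120:480,::-1]
e=read_camera("side")["frame"][210:350,220:460,::-1]
a=cv2.resize(f,(720,400));b=cv2.resize(e,(343,200))
cv2.imwrite("pics/end.png",cv2.convertScaleAbs(np.vstack([a,np.pad(b,((0,0),(0,377),(0,0)))]),alpha=1.4))
E
```

```text
t 31.8 tcp [ 27.01 -49.93  23.62] phi 93.4 F [ 0.34  0.07 -0.47] gap 1.00 grip 0.0
[368. 266.] [ 548.9 -318.6   58.    95.2    3.8]
[314. 265.] [ 547.1 -213.3   57.5   94.2    3.8]
[158. 237.] [597.3  97.5  63.9 101.2  10.5]
[365. 219.] [ 642.7 -313.1   58.8   94.3    1.6]
[311. 218.] [ 641.1 -204.5   58.3   94.8    3.9]
```

View pics/end.png

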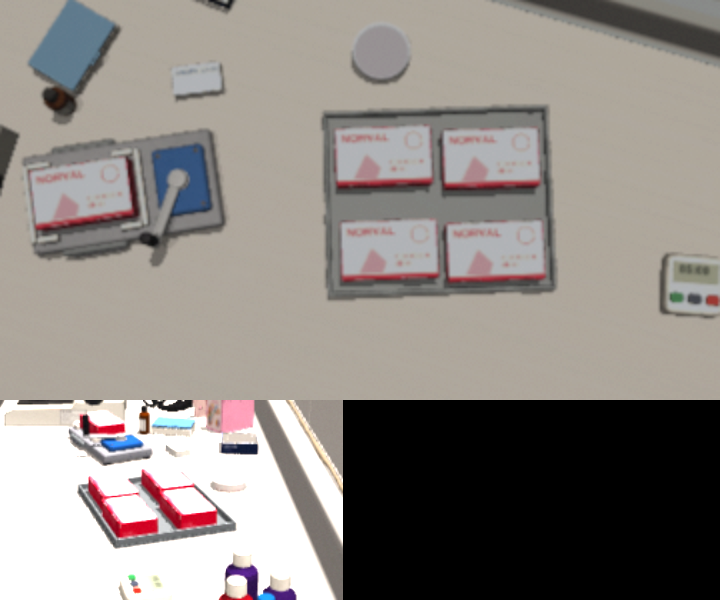

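The four empties lie flat and apart in the tray, the full box sits between the cradle lips, the lever is at rest and the bystanders are untouched. Handing in.

```bash
python3 -c "
from plant import job_done
print(job_done())"
```

```text
the job is handed in; nothing more can be done
None
```

I handed the job in at about 32 s: the full box (3.6 N, against about 1.2 N for the others) is in the cradle, the lever went to its stop and back twice, and the four empties lie flat in the tray; no verdict came back.

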